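# Load the leaf jig and hold its leaf at the balance point

## Task

Push the two-window steel frame in the drilling jig fully home along its channel, under the overhanging lips, until it meets the end stop. Then take the handle bar of the jig's hinged leaf, which leans back on its stop, swing it up to its balance point straight above the hinge, and finish while still gripping the bar and holding the leaf still there, upright, so that the operator can look at the frame before closing. Never let the leaf drop over onto the frame, and leave the vice, the oil bottle and the spare frame where they are.

Things in the scene. Friction and masses are not known exactly. Their poses are not given: they have to be found in the camera images.
- jig: drilling jig, dark steel bed 260 x 170 x 20 mm, fixed to the bench at some position and yaw. Origin on the bench under the channel's centre line; jig x runs along the channel towards the end stop, jig y towards the hinge side, z up. Bed: jig x -130 to 130, y -75 to 95, top face at z 20. In front of the channel (x below 0) the bed is open
- mouth (a point): middle of the channel's mouth, on the bed: jig x 0, y 0, z 20 mm. From here two rails run along jig x to the end stop, inner faces at y = +-31.5 mm, tops 24 mm above the bed; from 10 mm past the mouth their lips hang over the channel (inner edges y = +-24.5, underside 19 mm above the bed)
- end_stop (a point): middle of the foot of the end stop's face: jig x 110, y 0, z 20 mm. The stop is a 24 mm high steel bar across the channel
- frame: frame to load: flat bare steel, 130 x 60 x 16 mm, two windows, about 0.45 kg, cross bars 14 mm wide. Lies on the jig's bed, leading end in the channel, trailing end out on the open bed. Origin at the centre of its underside, x along its length towards the end stop. Fully home its origin is at jig x 45, its trailing face at jig x -20 mm. Pushed on its trailing face it slides with 4 to 12 N
- leaf (a joint): angle of the jig's hinged steel leaf, rad: 0 closed flat over the channel, 1.571 upright (its balance point: it is symmetric about its mid plane), 2.2 leaning back on its stop, where it starts. 0.6 kg; hinge nearly frictionless: anywhere but upright the leaf falls one way or the other
- leaf_hinge (a point): middle of the hinge pin: jig x 55, y 75, z 50 mm; the pin runs along jig x
- leaf_handle (a point): middle of the leaf's handle, a round bar 14 mm thick parallel to the hinge pin and 165 mm from it, between two 10 mm side arms 90 mm apart; a free gap of 48 mm lies between the bar and the leaf's 10 mm plate, which ends 110 mm from the pin. The bar may turn between the fingers
- vice: bystander: small steel machine vice about 190 x 62 x 54 mm, loose on the bench to the right; origin at its underside
- oil: bystander: white plastic oil bottle, 52 mm diameter, 150 mm tall, standing loose on the bench to the right; origin at its underside
- spare: bystander: spare frame of the same make lying loose on the bare bench to the left; origin at the centre of its underside

How it is judged:
On the way, in this order (a step that is already met when the one before it is completed fails the run):
1. the frame is fully home against the end stop (x of frame in the frame of jig above 0.0415 m and z of frame in the frame of jig below 0.023 m), for 0.2 s.
2. the leaf is upright at its balance point, gripped (value of joint leaf between 1.481 and 1.661 rad and contact force between the fingers and leaf above 3 N), for 0.3 s.
At the end, for the whole second after the job is handed in: the frame lies in the channel within 3.5 mm of the end stop; the leaf stands within 0.09 rad (5 degrees) of upright, at rest (under 0.06 rad/s), and the fingers still grip it with more than 3 N (all of step 1 and all of step 2 and velocity of joint leaf between -0.06 and 0.06 rad/s); the arm keeps its last pose, push and grip.
It fails at once if the leaf drops or is pulled far over towards the frame (joint below 1.2) (value of joint leaf below 1.2 rad).
It fails at once if the vice, oil bottle or spare frame is moved more than 20 mm (distance of any of vice, oil, spare from where it was at the start of the episode above 0.02 m).
It also fails if it takes over 45 s, if anything falls off the work surface, if the arm or the gripper's body presses on something with over 40 N, if the wrist force passes 120 N, or if a joint passes its speed limit or range.

## Robot

A 6-joint arm with a two-finger parallel gripper is mounted at the origin on the work surface. World frame = base frame: x ahead of the robot, y to its left, z up, the work surface at z = 0. Lengths are in m, angles in rad, forces in N, time in s.
With the tool pointing down it reaches from about 0.25 to 0.775 m from the base axis. Payload 4 kg.
Tool frame: the origin (TCP) lies midway between the tips of the shut fingers; the grasp point (between the pads) lies 19 mm behind it (robot.grasp_offset is the distance from the TCP to the grasp point, in m); z points along the fingers, y is the direction in which the jaws open and shut (so a half turn about z gives the same grasp; the last joint's range is limited). The gripper opens to 94 mm and grips with 3 to 60 N. Pads are 16 mm wide; open, the fingers measure 119 mm over their backs; the gripper's body (75 mm by 177 mm) begins 78 mm behind the grasp point.
Start: joints at [-0.103, 0.087, 1.371, -0, 1.684, -0.103], TCP at [0.55, -0, 0.206] pointing down, gripper open.
Joint ranges: [-3.1, 3.1], [-0.76, 2.03], [0.27, 2.55], [-1.08, 4.22], [0.17, 2.65], [-2.57, 2.57]. Speed limits (rad/s): [2.79, 2.79, 3.14, 3.14, 3.14, 3.14].

## Interface

Orientations are given as [roll, pitch, yaw] about the fixed x, y, z axes, in that order (R = Rz(yaw) Ry(pitch) Rx(roll)).
In Python, from bench import status, viewer, order, robot gives the robot as it stands. The module is installed in compiled form; this text tells all that it offers.
- The arm moves only by the tool move_arm, never from a script. Its argument "targets" is a list of rows, each a list of 3 entries, a list of its own where there are three numbers: the shift along the tool's x, y, z in mm, then the turn, a rotation vector about the tool's x, y, z in degrees, then the opening, from -1 (shut) to 1 (fully open). A call has 1 to 20 rows; each row is the pose to reach, as a shift and turn from the pose commanded when the call began, along the tool's axes at that moment; what a row does not reach only later rows make up. A row lasts 1/8 s, in which the tool goes at most 62.5 mm and 10.7 degrees, less where a joint would pass 70% of its speed; a pose out of reach is approached as far as the arm can. A call with a gripper value outside its range is refused whole. The fingers move at their own pace and stop on an object; the grip force is fixed at half the most. Time passes only in rows, so rows that repeat a pose let the fingers close. It gives the time, the measured TCP pose, the force and the opening at its end, in the units of the state.
- status.get_obs(): the state, without advancing time (a new reading comes with each control period).
- viewer.snapshot(name): name is "scene" or "side" or "wrist"; returns the picture (420x560x3 uint8, red, green, blue); there is no depth.
- viewer.camera_model(name): a dict with "K" (3x3 intrinsics, pixels), "xyz" and "attitude" of the camera in the world; the wrist camera has in their place "T_tool_cam" (4x4, takes a point from camera to tool coordinates, whose origin is the TCP and whose axes are the flange's). Camera axes: x right, y up, looking along -z (the intrinsics and any distortion apply to the point x, -y, -z); pixel columns grow to the right and rows downward; lengths in m; the calibration is good to about 2 mm. A picture is of the moment at which its call begins: read the wrist's pose just before it. camera_model takes no time and is no camera call.
- order.close_job(): hands the job in, once; it reports no verdict.
The state is a dict: "time": time; "joint_positions": joint angles; "qvel": joint speeds; "joint_torque": joint torques, N m; "tool_pos": TCP position; "ee_rot": TCP orientation; "wrist_force": force on the tool from outside, world axes, zero at the start; "wrist_torque": the same for the moment, N m; "width": finger opening in m.
Only numpy, scipy, OpenCV 4.12 (cv2) and the standard library are available. Lean on these libraries where they do the work, as an engineer would, in place of code of your own. Each camera call takes 0.05 s, during which the arm holds its last target. There are 200 camera calls.

## Working session

There is one attempt and no reset: what is moved stays moved. The work goes in short steps, Python scripts to look and compute and a tool call to move; the robot and the scene stay as the last step left them, time stands still between calls to the robot, and variables do not carry over. Pictures are saved under pics/ and viewed, about 8 in all and at most 12, crops included, and the job is handed in when it is done.

Besides the shell and the picture viewer there is one more tool, called after ">>>" as name([rows], argument=value, ...), one row to a line, values as JSON. move_arm: Moves the arm, as the interface text tells. Its arguments: {"type":"object","properties":{"targets":{"type":"array"}},"required":["targets"]}

```bash
mkdir -p pics; python3 - <<'E'
from bench import status, viewer, order, robot
import cv2,numpy as np
print(status.get_obs())
for n in ["scene","side","wrist"]:
    print(n,viewer.camera_model(n))
a=viewer.snapshot("scene");b=viewer.snapshot("side");w=viewer.snapshot("wrist")
for n,i in zip("abw",(a,b,w)): cv2.imwrite(f"pics/{n}0.png",i[:,:,::-1])
E
```

```text
{'time': 0.0, 'joint_positions': array([-1.03090928e-01,  8.79548736e-02,  1.37222347e+00,  5.29485162e-06,
        1.68360726e+00, -1.03111535e-01]), 'qvel': array([-9.03121917e-04,  9.58367311e-04, -8.24884458e-07, -2.01090306e-03,
        1.22817350e-05, -1.88007119e-04]), 'joint_torque': array([ 1.28542815e-03, -3.40182602e+01, -3.02423716e+01,  7.18220207e-02,
        3.29729996e-02, -1.13141955e-04]), 'tool_pos': array([5.49456868e-01, 5.84160846e-05, 2.04319876e-01]), 'ee_rot': array([-3.13941189e+00, -2.30952165e-04,  1.57081727e+00]), 'wrist_force': array([-0.12831383, -0.17349743, -0.88382099]), 'wrist_torque': array([-0.00536943, -0.02131096, -0.02198636]), 'width': 0.09402188682409945}
scene {'K': array([[390.88796407,   0.        , 283.13663716],
       [  0.        , 390.88796407, 206.21507615],
       [  0.        ,   0.        ,   1.        ]]), 'xyz': array([1.55011292, 0.14821038, 0.67479731]), 'attitude': array([ 1.01219779, -0.00609198,  1.68995604])}
side {'K': array([[502.82793852,   0.        , 287.89458757],
       [  0.        , 502.82793852, 212.10516751],
       [  0.        ,   0.        ,   1.        ]]), 'xyz': array([-0.01947312,  0.99945379,  1.0889694 ]), 'attitude': array([ 0.84009001, -0.02161346, -2.57479583])}
wrist {'K': array([[312.98359221,   0.        , 275.40419821],
       [  0.        , 312.98359221, 209.20983896],
       [  0.        ,   0.        ,   1.        ]]), 'T_tool_cam': array([[ 4.35928514e-04,  9.60329894e-01,  2.78866106e-01,
         8.15440675e-02],
       [ 9.99999573e-01, -1.91331017e-04, -9.04331605e-04,
         9.04065926e-05],
       [-8.15100938e-04,  2.78866381e-01, -9.60329567e-01,
        -1.78110653e-01],
       [ 0.00000000e+00,  0.00000000e+00,  0.00000000e+00,
         1.00000000e+00]])}
```

View pics/a0.png

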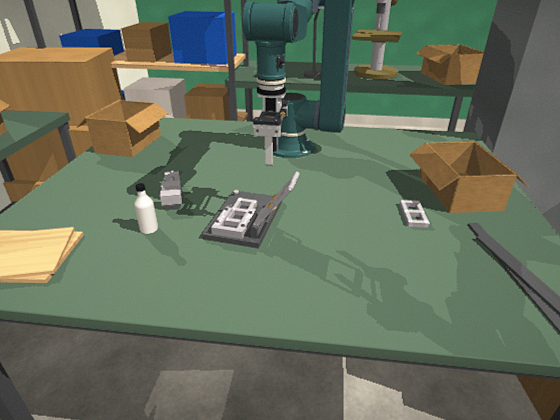

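View pics/b0.png

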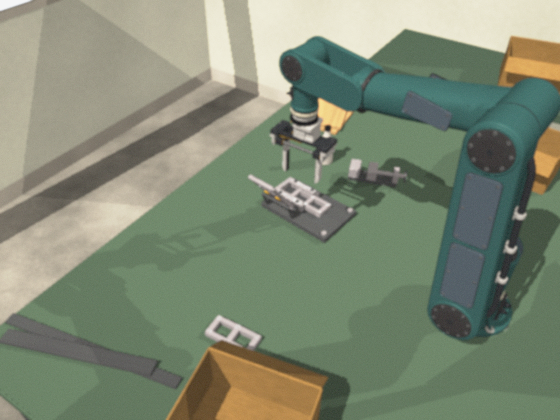

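The scene view shows the jig bed at about (205-285, 190-245) with the frame on it. The leaf leans back to the right with its bar near (293,182). The vice is at (172,188), the oil bottle at (147,212) and the spare at (413,213). The side view shows the jig around (310,205). Next I'll look at enlarged crops and the wrist view.

```bash
python3 - <<'E'
import cv2,numpy as np
a=cv2.imread("pics/a0.png");b=cv2.imread("pics/b0.png")
ca=cv2.resize(a[165:250,195:308],None,fx=3.54,fy=3.54,interpolation=cv2.INTER_CUBIC)
cb=cv2.resize(b[165:245,240:365],None,fx=3.2,fy=3.2,interpolation=cv2.INTER_CUBIC)
m=np.zeros((310,800,3),np.uint8)
m[:min(310,ca.shape[0]),:400]=ca[:310,:400];m[:cb.shape[0],400:]=cb[:,:400]
cv2.imwrite("pics/m0.png",m)
E
```

```text
(no output)
```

View pics/m0.png

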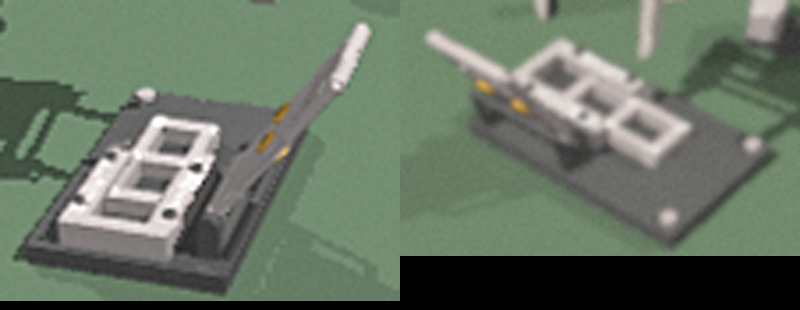

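View pics/w0.png

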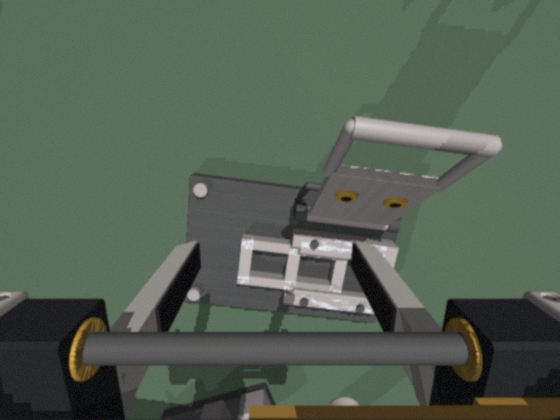

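The wrist view is clear. Image right is world +x and image up is world +y. The bed's left corners are at about (190,175) and (186,300), the frame's trailing face is at x≈240, the rail mouth at x≈295, and the bar runs from (352,126) to (497,145).

```bash
cat > h.py <<'E'
from bench import status, viewer, order, robot
import cv2,numpy as np
from scipy.spatial.transform import Rotation as Ro
def cam(name,obs=None):
    m=viewer.camera_model(name)
    if name=="wrist":
        o=obs or status.get_obs(); T=np.eye(4);T[:3,:3]=Ro.from_euler('xyz',o['ee_rot']).as_matrix();T[:3,3]=o['tool_pos']
        T=T@m['T_tool_cam'];return m['K'],T[:3,:3],T[:3,3]
    return m['K'],Ro.from_euler('xyz',m['attitude']).as_matrix(),m['xyz']
def ray(c,u,v,z):
    K,R,p=c; d=np.linalg.inv(K)@[u,v,1]; d=R@(d*[1,-1,-1]); return p+d*(z-p[2])/d[2]
def proj(c,P):
    K,R,p=c; q=R.T@(np.asarray(P)-p)*[1,-1,-1]; q=K@q; return q[:2]/q[2]
E
python3 - <<'E'
from h import *
c=cam("wrist")
for n,u,v,z in [("bedTL -130,95",190,175,.02),("bedBL -130,-75",186,302,.02),("bedTopLine@x300",300,187,.02),("bedBottom375,320 (130,-75)",375,320,.02),("fr TL",241,235,.036),("fr BL",238,285,.036),("railL mouth",293,234,.044),("railR mouth bl",285,304,.044),("barL",352,126,.183),("barR",495,145,.183)]:
    P=ray(c,u,v,z)*1000;print(n,P.round(1))
E
```

```text
bedTL -130,95 [449.8  17.9  20. ]
bedBL -130,-75 [ 431.7 -151.4   20. ]
bedTopLine@x300 [578.8   3.6  20. ]
bedBottom375,320 (130,-75) [ 683.7 -178.7   20. ]
fr TL [509.1 -50.8  36. ]
fr BL [ 503.4 -117.    36. ]
railL mouth [570.1 -46.5  44. ]
railR mouth bl [ 561.7 -138.7   44. ]
barL [597.1  77.1 183. ]
barR [687.4  65.6 183. ]
```

>>> move_arm([
  [[-40,-40,0],[0,0,3],-1],
  [[-80,-77,0],[0,0,6.2],-1],
  [[-80,-77,50],[0,0,6.2],-1],
  [[-80,-77,100],[0,0,6.2],-1],
  [[-80,-77,130],[0,0,6.2],-1],
  [[-80,-77,130],[0,0,6.2],-1],
  [[-80,-77,130],[0,0,6.2],-1],
])

```text
time: 1.02
tool_pos: [0.4739, -0.0802, 0.0769]
ee_rot: [3.14, 0.0, 1.463]
wrist_force: [-0.4, 0.3, -0.0]
width: 0.0271
```

```bash
python3 - <<'E'
from h import *
c=cam("wrist");i=viewer.snapshot("wrist");cv2.imwrite("pics/w1.png",i[:,:,::-1])
O=np.array([567,-90.6,0]);R=Ro.from_euler('z',-6.2,degrees=True).as_matrix()
for P in [(-130,95,20),(-130,-75,20),(0,31.5,44),(0,-31.5,44),(-61.4,30,36),(-61.4,-30,36)]: print(P,proj(c,(O+R@P)/1000).round(0))
E
```

```text
(-130, 95, 20) [224.  99.]
(-130, -75, 20) [233. 308.]
(0, 31.5, 44) [410. 194.]
(0, -31.5, 44) [400. 276.]
(-61.4, 30, 36) [320. 193.]
(-61.4, -30, 36) [317. 269.]
```

View pics/w1.png

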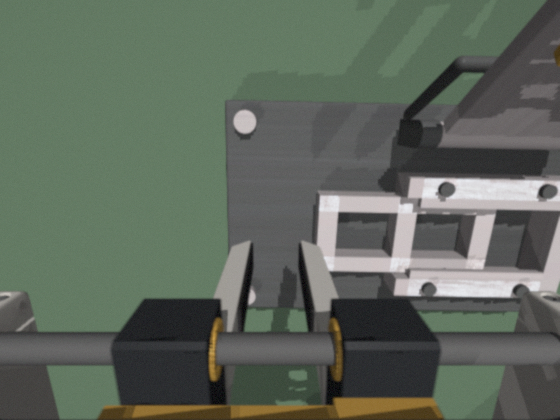

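Predicted and seen corners agree to about 3 px. I'll descend and push in steps.

>>> move_arm([
  [[0,0,0],[0,0,0],-1],
  [[0,0,30],[0,0,0],-1],
  [[0,0,49],[0,0,0],-1],
  [[0,0,49],[0,0,0],-1],
  [[0,10,49],[0,0,0],-1],
  [[0,18,49],[0,0,0],-1],
  [[0,24,49],[0,0,0],-1],
  [[0,30,49],[0,0,0],-1],
  [[0,35,49],[0,0,0],-1],
  [[0,40,49],[0,0,0],-1],
  [[0,44,49],[0,0,0],-1],
  [[0,48,49],[0,0,0],-1],
  [[0,52,49],[0,0,0],-1],
  [[0,55,49],[0,0,0],-1],
])

```text
time: 2.82
tool_pos: [0.5267, -0.0859, 0.0277]
ee_rot: [-3.138, 0.0, 1.463]
wrist_force: [-6.7, 1.4, 7.1]
width: 0.0003
```

>>> move_arm([
  [[0,2,0],[0,0,0],-1],
  [[0,4,0],[0,0,0],-1],
  [[0,6,0],[0,0,0],-1],
  [[0,7,0],[0,0,0],-1],
])

```text
time: 3.32
tool_pos: [0.5336, -0.0867, 0.0277]
ee_rot: [-3.138, 0.0, 1.463]
wrist_force: [-7.1, 1.3, 7.1]
width: 0.0005
```

>>> move_arm([
  [[0,1,0],[0,0,0],-1],
  [[0,2,0],[0,0,0],-1],
  [[0,3,0],[0,0,0],-1],
])

```text
time: 3.7
tool_pos: [0.5343, -0.0867, 0.0277]
ee_rot: [-3.133, 0.0, 1.463]
wrist_force: [-12.0, 1.8, 12.5]
width: 0.0005
```

>>> move_arm([
  [[0,1,0],[0,0,0],-1],
  [[0,2,0],[0,0,0],-1],
  [[0,3,0],[0,0,0],-1],
  [[0,3,0],[0,0,0],-1],
])

```text
time: 4.2
tool_pos: [0.5344, -0.0868, 0.0276]
ee_rot: [-3.126, 0.0, 1.463]
wrist_force: [-18.9, 2.2, 16.1]
width: 0.0005
```

```bash
python3 - <<'E'
from h import *
for n in ("wrist","side"):
    i=viewer.snapshot(n);cv2.imwrite(f"pics/{n}2.png",i[:,:,::-1])
E
```

```text
(no output)
```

View pics/wrist2.png

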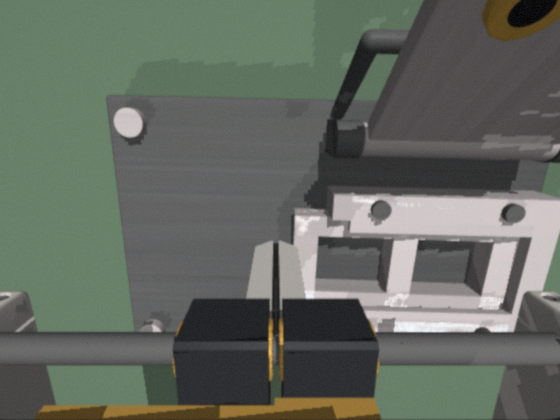

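The arm is blocked at 19 N with no further motion, and the TCP's jig x of −32.8 minus the finger half-width puts the trailing face at about −20, which is home. I'll retreat, rise, turn 90° and go above the bar.

>>> move_arm([
  [[0,-10,0],[0,0,0],-1],
  [[0,-25,0],[0,0,0],-1],
  [[0,-25,-50],[0,0,0],-1],
  [[0,-25,-110],[0,0,0],-1],
  [[0,-25,-110],[0,0,0],-1],
  [[0,-25,-110],[0,0,0],-1],
])

```text
time: 5.05
tool_pos: [0.5154, -0.0846, 0.1361]
ee_rot: [-3.142, -0.0, 1.463]
wrist_force: [-0.4, -0.2, -0.5]
width: 0.0002
```

```bash
python3 - <<'E'
from h import *
o=status.get_obs();print(o['tool_pos'],o['ee_rot'],o['wrist_force'],o['joint_positions'])
c=cam("wrist",o);i=viewer.snapshot("wrist")[:,:,::-1].copy()
O=np.array([567,-90.6,0]);R=Ro.from_euler('z',-6.2,degrees=True).as_matrix()
for P in [(-130,95,20),(-130,-75,20),(0,31.5,44),(0,-31.5,44),(-20,30,36),(-20,-30,36)]:
    p=proj(c,(O+R@P)/1000);print(P,p.round());cv2.circle(i,tuple(int(x) for x in p.round()),2,(0,0,255),-1)
cv2.imwrite("pics/w3.png",i)
E
```

```text
[ 0.51540659 -0.08456449  0.13609889] [-3.14156081e+00 -4.19915685e-05  1.46260633e+00] [-0.37303594 -0.16305523 -0.53646779] [-2.71229393e-01  4.98420604e-02  1.54826069e+00  3.62794842e-05
  1.54352814e+00 -1.63040389e-01]
(-130, 95, 20) [187. 103.]
(-130, -75, 20) [200. 275.]
(0, 31.5, 44) [334. 179.]
(0, -31.5, 44) [331. 245.]
(-20, 30, 36) [311. 179.]
(-20, -30, 36) [309. 241.]
```

View pics/w3.png

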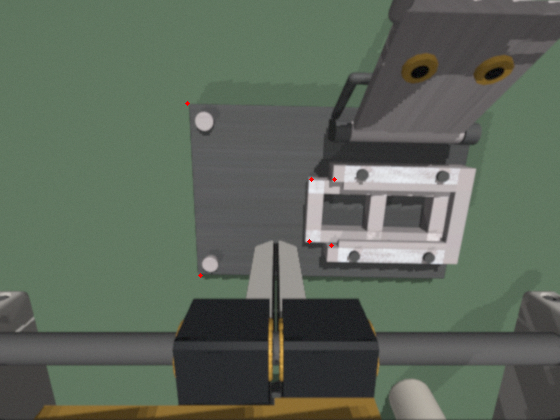

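The frame's trailing edge at (308,180-241) sits about 23 px before the rail mouth at (331,…), as predicted for home (dots). Next is the bar.

>>> move_arm([
  [[0,0,-60],[0,0,0],-1],
  [[0,0,-123],[0,0,0],-1],
  [[20,10,-123],[0,0,-10],-1],
  [[40,20,-123],[0,0,-20],-1],
  [[60,35,-123],[0,0,-30],-1],
  [[80,50,-123],[0,0,-40],-1],
  [[100,65,-123],[0,0,-50],-0.5],
  [[120,80,-123],[0,0,-60],0],
  [[140,90,-123],[0,0,-70],0.5],
  [[160,100,-123],[0,0,-80],1],
  [[172,106,-123],[0,0,-90],1],
  [[172,106,-123],[0,0,-90],1],
  [[172,106,-123],[0,0,-90],1],
])

```text
time: 6.72
tool_pos: [0.6392, 0.0745, 0.2579]
ee_rot: [-3.141, -0.003, 3.031]
wrist_force: [0.4, -0.0, 0.2]
width: 0.067
```

```bash
python3 - <<'E'
from h import *
o=status.get_obs();print(o['tool_pos'],o['ee_rot'],o['joint_positions'],o['width'])
c=cam("wrist",o);i=viewer.snapshot("wrist")[:,:,::-1].copy()
O=np.array([567,-90.6,0]);R=Ro.from_euler('z',-6.2,degrees=True).as_matrix()
for P in [(10,172,183),(55,172,183),(100,172,183),(55,172,190),(-130,95,20)]:
    p=proj(c,(O+R@P)/1000);print(P,p.round());cv2.circle(i,tuple(int(x) for x in p.round()),2,(0,0,255),-1)
cv2.imwrite("pics/w4.png",i)
E
```

```text
[0.63918395 0.07448786 0.25791846] [-3.14092129e+00 -2.68078016e-03  3.03066647e+00] [ 2.81040899e-02  3.00407117e-01  1.01847017e+00 -3.03158555e-04
  1.82546331e+00 -1.43184292e+00] 0.06697360786993309
(10, 172, 183) [275. 166.]
(55, 172, 183) [275. 219.]
(100, 172, 183) [275. 267.]
(55, 172, 190) [275. 222.]
(-130, 95, 20) [210.  29.]
```

View pics/w4.png

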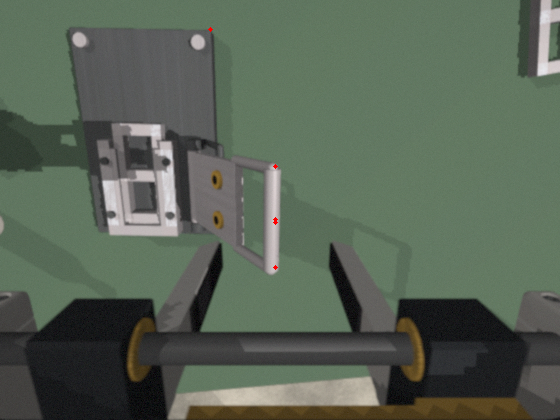

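The bar is centred at (272,219), within 2 mm of prediction. I'll descend around it and grip.

>>> move_arm([
  [[0,-2,0],[0,0,0],1],
  [[0,-2,0],[0,0,0],1],
  [[0,-2,0],[0,0,0],1],
  [[0,-2,30],[0,0,0],1],
  [[0,-2,60],[0,0,0],1],
  [[0,-2,85],[0,0,0],1],
  [[0,-2,96],[0,0,0],1],
  [[0,-2,96],[0,0,0],1],
  [[0,-2,96],[0,0,0],-1],
  [[0,-2,96],[0,0,0],-1],
  [[0,-2,96],[0,0,0],-1],
  [[0,-2,96],[0,0,0],-1],
  [[0,-2,96],[0,0,0],-1],
  [[0,-2,96],[0,0,0],-1],
  [[0,-2,96],[0,0,0],-1],
  [[0,-2,96],[0,0,0],-1],
])

```text
time: 8.78
tool_pos: [0.6395, 0.0726, 0.1635]
ee_rot: [-3.141, -0.0, 3.033]
wrist_force: [-0.5, -7.2, -0.6]
width: 0.0176
```

>>> move_arm([
  [[0,0,0],[0,0,0],-1],
  [[0,0,0],[0,0,0],-1],
  [[0,0,0],[0,0,0],-1],
])

```text
time: 9.15
tool_pos: [0.6393, 0.0707, 0.1634]
ee_rot: [-3.138, -0.0, 3.032]
wrist_force: [-0.3, -5.4, -0.7]
width: 0.0127
```

```bash
python3 - <<'E'
import numpy as np
for t in np.linspace(2.2,1.571,16)[1:]:
    print(round(t,3),round(165*(np.cos(2.2)-np.cos(t)),1),round(-165*(np.sin(t)-np.sin(2.2)),1))
E
```

```text
2.158 -5.7 -4.0
2.116 -11.5 -7.7
2.074 -17.5 -11.1
2.032 -23.6 -14.3
1.99 -29.9 -17.3
1.948 -36.3 -20.0
1.906 -42.8 -22.4
1.865 -49.3 -24.5
1.823 -56.0 -26.4
1.781 -62.7 -28.0
1.739 -69.5 -29.3
1.697 -76.4 -30.3
1.655 -83.2 -31.0
1.613 -90.2 -31.5
1.571 -97.1 -31.6
```

>>> move_arm([
  [[0,-6,-4],[0,0,0],-1],
  [[0,-11.5,-7.5],[0,0,0],-1],
  [[0,-17.5,-11],[0,0,0],-1],
  [[0,-23.5,-14],[0,0,0],-1],
  [[0,-23.5,-14],[0,0,0],-1],
])

```text
time: 9.78
tool_pos: [0.6364, 0.0491, 0.1778]
ee_rot: [-3.141, -0.001, 3.033]
wrist_force: [-1.7, 1.0, -4.2]
width: 0.0131
```

```bash
python3 - <<'E'
from h import *
print(status.get_obs()['wrist_force'])
w=viewer.snapshot("wrist");s=viewer.snapshot("scene")
m=np.hstack([w[100:400],cv2.resize(s[150:245,230:306],(240,300),interpolation=cv2.INTER_CUBIC)])
cv2.imwrite("pics/w5.png",m[:,:,::-1])
E
```

```text
[-1.7484982   0.96862302 -4.16454856]
```

View pics/w5.png

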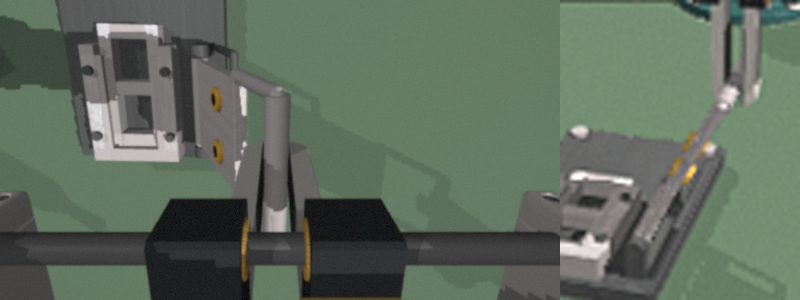

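The wrist view shows the bar held between the fingers at (278,205) and the leaf coming up. I'll continue along the arc.

>>> move_arm([
  [[0,-6.5,-3],[0,0,0],-1],
  [[0,-13,-6],[0,0,0],-1],
  [[0,-19.5,-8.5],[0,0,0],-1],
  [[0,-26,-10.5],[0,0,0],-1],
  [[0,-32.5,-12.5],[0,0,0],-1],
  [[0,-39,-14],[0,0,0],-1],
  [[0,-46,-15.5],[0,0,0],-1],
  [[0,-53,-16.5],[0,0,0],-1],
  [[0,-59,-17],[0,0,0],-1],
  [[0,-65,-17.5],[0,0,0],-1],
  [[0,-69,-17.5],[0,0,0],-1],
  [[0,-72,-17.5],[0,0,0],-1],
  [[0,-72,-17.5],[0,0,0],-1],
  [[0,-72,-17.5],[0,0,0],-1],
])

```text
time: 11.62
tool_pos: [0.6284, -0.0225, 0.1972]
ee_rot: [-3.141, 0.0, 3.033]
wrist_force: [-5.4, 2.2, 2.6]
width: 0.0134
```

```bash
python3 - <<'E'
from h import *
o=status.get_obs();print(o['tool_pos'],o['wrist_force'],o['width'])
O=np.array([567,-90.6,0]);R=Ro.from_euler('z',-6.2,degrees=True).as_matrix()
print("grasp in jig",R.T@(o['tool_pos']*1000+[0,0,19]-O))
c=cam("wrist",o);w=viewer.snapshot("wrist")[:,:,::-1].copy();cs=cam("scene");s=viewer.snapshot("scene")[:,:,::-1].copy()
s=cv2.resize(s[140:250,220:306],None,fx=4,fy=4,interpolation=cv2.INTER_CUBIC)
for P in [(10,75,215),(10,75,50),(100,75,215),(100,75,50),(-20,30,36),(-20,-30,36)]:
    p=proj(c,(O+R@P)/1000);cv2.circle(w,tuple(int(x) for x in p.round()),2,(0,0,255),-1)
    p=(proj(cs,(O+R@P)/1000)-[220,140])*4+1.5;cv2.circle(s,tuple(int(x) for x in p.round()),2,(0,0,255),-1)
m=np.zeros((440,800,3),np.uint8);m[:420,:456]=w[:,60:516];m[:,456:]=s
cv2.imwrite("pics/w6.png",m)
E
```

```text
[ 0.62843976 -0.02245908  0.19717267] [-5.40442425  2.22064189  2.58412786] 0.013364755199673893
grasp in jig [ 53.72122561  74.37781361 216.17267442]
```

View pics/w6.png

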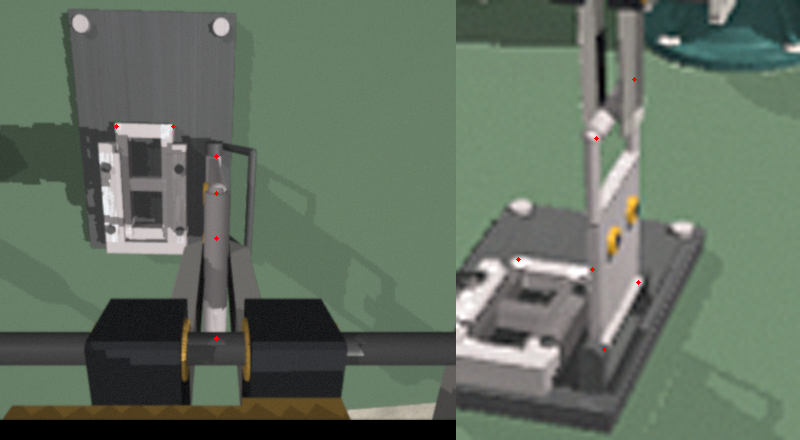

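The leaf stands upright: the bar lies on the predicted column (216) in the wrist view, and the scene view shows the plate vertical. The frame's trailing corners are on the home marks. I'll settle, check the leaf is at rest, then hand in.

>>> move_arm([
  [[0,0,0],[0,0,0],-1],
  [[0,0,0],[0,0,0],-1],
  [[0,0,0],[0,0,0],-1],
  [[0,0,0],[0,0,0],-1],
  [[0,0,0],[0,0,0],-1],
  [[0,0,0],[0,0,0],-1],
])

```text
time: 12.48
tool_pos: [0.6284, -0.0224, 0.1972]
ee_rot: [-3.141, 0.0, 3.033]
wrist_force: [-5.8, 1.4, 2.7]
width: 0.0133
```

```bash
python3 - <<'E'
from h import *
o=status.get_obs();print(o['tool_pos'],abs(o['qvel']).max(),o['wrist_force'],o['width'])
print(order.close_job())
E
```

```text
[ 0.62843571 -0.02239861  0.19716819] 0.0013915646125247313 [-5.78280413  1.43547701  2.68751026] 0.013301803798430843
the job is handed in; nothing more can be done
None
```

I pushed the frame home, swung the leaf up to its balance point, and handed the job in at about 12.5 s with the bar still gripped. The system reported no verdict.

- **Frame:** with the shut fingers on its trailing face it slid at about 7 N. It then stopped dead at about 19 N sideways and 16 N upward on the tool, with the trailing face at about jig x −20 mm. Later wrist pictures still show its trailing corners on the home marks.
- **Leaf:** the final grasp point is at jig y 74.4 mm and z 216 mm, against 75 and 215 mm for upright. That is about 0.004 rad off by the arm's reading, and perhaps 0.02 rad with the error in the jig's position. The arm was at rest.
- **Bystanders:** the arm never went near the vice, oil bottle or spare frame, but I made no separate measurement of where they ended up.

Two small disagreements remain:
- **Finger opening:** it reads 13.3 mm on the 14 mm bar. I put that down to soft pads, because the bar followed the fingers throughout.
- **Scene camera:** it showed the near end of the bar about 4 px higher than predicted. The other marks agreed to within a few pixels.

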